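# Set the light source's filter slider to its third click and start the lamp

## Task

Somebody left the filter lever of the LED light source (the square ribbed knob, not the small round one) at some unknown click: with the fingertips only, gently push it to its stop at the end of its slot away from the lamp button, then push it back towards the button counting the clicks, and leave it resting in the third. Only when the filter is in, press the round lamp button fully down and let it come up again. Do not grip, pinch or lift anything, and leave the round-knobbed iris lever and the things standing about as they are.

Things in the scene. Friction and masses are not known exactly. Their poses are not given: they have to be found in the camera images.
- light_source: white box of an LED light source, fixed to the desk, 150 mm deep (its x), 260 mm wide (its y), 70 mm high; origin at the centre of its underside on the desk, z up, -x to its front with the light port, +y to its left end. All controls stand on its flat top (the deck): filter slot along y at x = +15 mm, iris slot parallel to it at x = -42 mm, lamp button at x = +15 mm, y = -95 mm
- filter_lever (a joint): travel of the filter lever along the box's -y (towards the lamp button), m: 0 at its left stop, where the knob's centre is at y = +75 mm; 0.075 at its right stop. A spring ball holds it in click stops at 0.0135 (first; the stop at 0 is not counted), 0.0285, 0.0435 (third), 0.0585 and 0.0735 (fifth)
- filter_knob (a point): centre of the filter lever's knob, a square black ribbed block 24 x 16 (along the slot) x 24 mm with a 2.5 mm cap; this point is 18 mm, its underside 6 mm, its top 32.5 mm above the deck. Leaving a click takes a push of about 5 N (at most 7) until about halfway to the next, then the push drops to nothing and the lever snaps on by itself into the next click and rests there; it snaps home to 0 likewise
- pad_fwd (a point): centre of the ribbed left (box +y) face of that knob, on its surface, 24 mm wide and 24 mm high; push here to move the lever towards the button (joint value grows)
- pad_back (a point): centre of the ribbed right (box -y) face of that knob, on its surface, 24 mm wide and 24 mm high; push here to move the lever to its stop (joint value falls). Fingers bearing on both faces at once count as pinching
- iris_knob (a point): centre of the round 15 mm knob of the iris lever, 21 mm above the deck; it slides along its slot without clicks and stays where it is pushed; to be left alone
- lamp_button (a joint): how far the lamp button is pressed, m: 0 up, 0.005 fully down; a spring (about 1.5 N at first, 5 N fully down) brings it up again
- button_top (a point): centre of the top of the lamp button, a flat round steel cap 22 mm in diameter standing 9 mm above the deck, pressed straight down; the steel ring round it stands 2.5 mm above the deck
- spare_eyepiece: loose black eyepiece, 39 mm across and 46 mm high, standing by the left end of the box; origin at the centre of its underside
- dropper_bottle: loose amber dropper bottle, 29 mm across and 102 mm high, by the left end of the box; origin at the centre of its underside
- objective_can: loose canister with black lid, 42 mm across and 54 mm high, by the right end of the box; origin at the centre of its underside
- oil_bottle: loose small bottle with a screw cap, 35 mm across and 66 mm high, by the right end of the box; origin at the centre of its underside
- eraser: loose eraser, 19 x 44 x 12 mm, lying on the desk on the right; origin at the centre of its underside

How it is judged:
On the way, in this order (a step that is already met when the one before it is completed fails the run):
1. the filter lever is against its stop away from the button (value of joint filter_lever below 0.003 m), for 0.2 s.
2. the filter lever rests in the third click (value of joint filter_lever between 0.0405 and 0.0465 m), for 0.3 s.
3. the lamp button is pressed fully down (value of joint lamp_button above 0.004 m), for 0.05 s.
At the end, for the whole second after the job is handed in: the filter lever rests in its third click stop (0.0435 m from the stop, within 3 mm), the lamp button is up again, the iris lever is within 5 mm and the loose things within 15 mm of where they stood (all of step 2 and value of joint lamp_button below 0.001 m and distance of iris_knob from where it was at the start of the episode below 0.005 m and distance of each of spare_eyepiece, dropper_bottle, objective_can, oil_bottle, eraser from where it was at the start of the episode below 0.015 m); the robot touches nothing.
It fails at once if the filter knob is pinched: fingers bear on both of its faces at once (contact force between the fingers and knob_left above 0.5 N and contact force between the fingers and knob_right above 0.5 N).
It fails at once if the lamp button is pressed (over 2 mm) while the filter lever is not in its third click (value of joint lamp_button above 0.002 m and (value of joint filter_lever below 0.0395 m or value of joint filter_lever above 0.0475 m)).
It fails at once if the iris lever is shifted by more than 5 mm (distance of iris_knob from where it was at the start of the episode above 0.005 m).
It fails at once if the light source or its controls are pushed with more than 60 N (contact force between the fingers and light_source above 60 N).
It fails at once if a loose thing is lifted or shifted by more than 15 mm (distance of any of spare_eyepiece, dropper_bottle, objective_can, oil_bottle, eraser from where it was at the start of the episode above 0.015 m).
It also fails if it takes over 72 s, if anything falls off the work surface, if the arm or the gripper's body presses on something with over 40 N, if the wrist force passes 120 N, or if a joint passes its speed limit or range.

## Robot

A 7-joint arm with a two-finger parallel gripper is mounted at the origin on a cart in front of the work surface, level with it; the furniture and walls round the work are solid. World frame = base frame: x ahead of the robot, y to its left, z up, the work surface at z = 0. Lengths are in m, angles in rad, forces in N, time in s.
With the tool pointing down it reaches from about 0.425 to 0.875 m from the base axis. Payload 9.9 kg.
Tool frame: the origin (TCP) lies at the very end of the fingers, on their centre line; the grasp point (between the pads) lies 19 mm behind it; z points along the fingers, y is the direction in which the jaws open and shut (so a half turn about z gives the same grasp; the last joint's range is limited). The gripper opens to 85 mm and grips with 20 to 120 N. Pads are 22 mm wide; open, the fingers measure 114 mm over their backs; the gripper's body (76 mm by 85 mm) begins 54 mm behind the grasp point. The pads swing forward as they close: fully open they stand 13 mm farther back than shut.
Start: joints at [-1.274, 0.576, 0.025, 1.437, -0.015, 1.129, -0.057], TCP at [0.251, 0.627, 0.231] pointing down, gripper open.
Joint ranges: [-2.76, 2.76], [-0.34, 2.15], [-1.52, 1.57], [0.19, 2.46], [-1.09, 4.23], [0.17, 1.99], [-2.82, 2.82]. Speed limits (rad/s): [2.22, 2.22, 3.01, 3.01, 3.14, 3.14, 3.14].

## Interface

Orientations are given as a unit quaternion [x, y, z, w].
In Python, from plant import monitor, snapshot, camera_params, ticket, finder gives the robot as it stands.
- The arm moves only by the shell command python3 -m handwheel 'ROWS' [OPENING] [FORCE]. ROWS is JSON, a list that holds one entry, the list of rows, each a list of 4 numbers: the shift along the tool's x, y, z in mm, then the turn about the tool's z in degrees. In form: [[[dx, dy, dz, twist], ...]]. A call has exactly 5 rows; each row is the pose to reach, as a shift and turn from the pose commanded when the call began, along the tool's axes at that moment; what a row does not reach only later rows make up. A row lasts 1/8 s, in which the tool goes at most 62.5 mm and 10.7 degrees, less where a joint would pass 70% of its speed; a pose out of reach is approached as far as the arm can. A call with a gripper value outside its range is refused whole. OPENING is the gripper command: -1 is shut, 1 is fully open, values between are in proportion, set as the call begins (- or left out, the last holds). The fingers move at their own pace and stop on an object; FORCE is the grip in N (left out, the last holds). Time passes only in rows, so rows that repeat a pose let the fingers close, or fill a call up. It gives the time, the measured TCP pose, the force and the opening at its end, in the units of the state.
- monitor.get_obs(): the state, without advancing time (a new reading comes with each control period).
- snapshot(name): name is "side" or "top" or "wrist"; returns the picture (384x512x3 uint8, red, green, blue); there is no depth.
- camera_params(name): a dict with "intrinsics" (3x3 intrinsics, pixels), "extrinsics" (4x4, takes a point from camera to world coordinates); the wrist camera has in their place "T_tool_cam" (4x4, takes a point from camera to tool coordinates, whose origin is the TCP and whose axes are the flange's). Camera axes: x right, y down, z forward; pixel columns grow to the right and rows downward; lengths in m; the calibration is good to about 2 mm. A picture is of the moment at which its call begins: read the wrist's pose just before it. camera_params takes no time and is no camera call.
- ticket.job_done(): hands the job in, once; it reports no verdict.
Trained networks look in the newest picture that a camera, given by its name, has taken for a name from the list of things; names that differ only in an ending like _2 or _b are one class to them, and where a whole thing is asked for, a point or a joint stands for the part that bears it (a point fixed in the world has none). Each returns a list of dicts, best first, with "p" (0 to 1); they miss things now and then, are a little off and sometimes report something else, mostly with a low value. They report only what shows in the picture. A call takes as long as a camera call.
- finder.spot_in(camera, target): "uv" ([column, row] in pixels, amid what is visible of it).
- finder.tip_of(camera, target): "uv" ([column, row] in pixels: a listed point, or the origin of a listed thing).
The state is a dict: "time": time; "q": joint angles; "dq": joint speeds; "tau": joint torques, N m; "ee_pos": TCP position; "tcp_rot": TCP orientation; "contact_force": force on the tool from outside, world axes, zero at the start; "ft_torque": the same for the moment, N m; "width": finger opening in m.
Only numpy, scipy, OpenCV 4.12 (cv2) and the standard library are available. Lean on these libraries where they do the work, as an engineer would, in place of code of your own. Each camera call takes 0.05 s, during which the arm holds its last target.

## Working session

There is one attempt and no reset: what is moved stays moved. The work goes in short steps, Python scripts to look and compute and a shell command to move; the robot and the scene stay as the last step left them, time stands still between calls to the robot, and variables do not carry over. Pictures are saved under pics/ and viewed, and the job is handed in when it is done.

```bash
ls; mkdir -p pics
python3 - <<'E'
from plant import monitor, snapshot, camera_params, finder
import cv2
o=monitor.get_obs()
print({k:(v if not hasattr(v,'round') else v.round(4)) if not isinstance(v,list) else v for k,v in o.items()})
for n in ("top","side","wrist"):
    im=snapshot(n); cv2.imwrite(f"pics/{n}0.png",im[:,:,::-1])
    p=camera_params(n); print(n,{k:(__import__('numpy').array(v).round(4).tolist()) for k,v in p.items()})
    for t in ("light_source","filter_knob","pad_back","pad_fwd","iris_knob","button_top"):
        print(t,[ (round(d['p'],2),[round(x) for x in d['uv']]) for d in finder.tip_of(n,t)[:2]])
print(monitor.get_obs()['time'])
E
```

```text
pics
{'time': 0.0, 'q': array([-1.2738,  0.5766,  0.0249,  1.4379, -0.015 ,  1.129 , -0.0565]), 'dq': array([-0.    ,  0.0011, -0.0001, -0.001 ,  0.    ,  0.0008, -0.0016]), 'tau': array([-1.40000e-03, -7.65767e+01,  2.24980e+00, -2.85984e+01,
        1.52000e-02,  1.24000e-02, -0.00000e+00]), 'ee_pos': array([0.2507, 0.6262, 0.2304]), 'tcp_rot': array([ 1.893e-01,  9.819e-01, -8.000e-04, -1.000e-04]), 'contact_force': array([ 0.466 , -0.1338, -0.0532]), 'ft_torque': array([-0.0414,  0.0164, -0.0146]), 'width': 0.08539908149638546}
top {'intrinsics': [[415.849, 0.0, 259.9331], [0.0, 415.849, 185.4809], [0.0, 0.0, 1.0]], 'extrinsics': [[0.0229, -0.9894, 0.1433, 0.3721], [-0.9997, -0.0212, 0.013, -0.1203], [-0.0099, -0.1436, -0.9896, 0.9854], [0.0, 0.0, 0.0, 1.0]]}
light_source [(0.92, [258, 200])]
filter_knob [(0.49, [243, 193]), (0.28, [328, 179])]
pad_back [(0.53, [248, 195])]
pad_fwd [(0.62, [241, 196])]
iris_knob [(0.62, [251, 219]), (0.19, [373, 230])]
button_top [(0.4, [301, 188])]
side {'intrinsics': [[371.3526, 0.0, 254.0595], [0.0, 371.3526, 190.7656], [0.0, 0.0, 1.0]], 'extrinsics': [[-0.8798, -0.2914, 0.3756, 0.162], [-0.4753, 0.5297, -0.7025, 0.5183], [0.0058, -0.7966, -0.6045, 0.6531], [0.0, 0.0, 0.0, 1.0]]}
light_source [(0.76, [262, 228]), (0.64, [251, 208])]
filter_knob [(0.42, [250, 210])]
pad_back [(0.47, [248, 206]), (0.41, [248, 208])]
pad_fwd [(0.5, [249, 211])]
iris_knob [(0.37, [275, 213])]
button_top [(0.62, [268, 184])]
wrist {'intrinsics': [[285.6027, 0.0, 257.2942], [0.0, 285.6027, 188.713], [0.0, 0.0, 1.0]], 'T_tool_cam': [[-0.0, -0.9459, -0.3243, 0.0842], [1.0, 0.0002, -0.0006, 0.001], [0.0007, -0.3243, 0.9459, -0.1416], [0.0, 0.0, 0.0, 1.0]]}
light_source []
filter_knob []
pad_back []
pad_fwd []
iris_knob []
button_top []
1.05
```

View pics/top0.png

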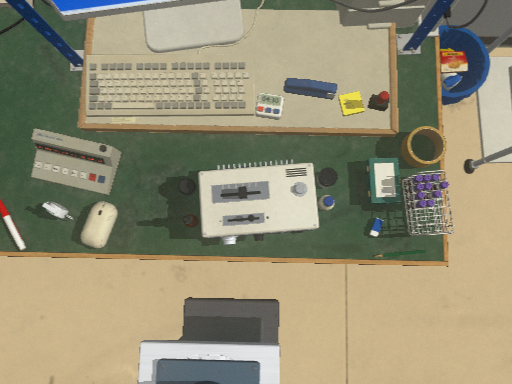

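View pics/side0.png

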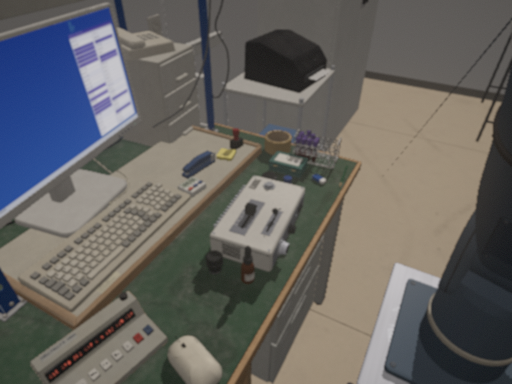

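Run:
```python
import cv2
im=cv2.imread("pics/top0.png")[150:250,170:350]; cv2.imwrite("pics/topc.png",cv2.resize(im,None,fx=4.4,fy=4.4,interpolation=cv2.INTER_CUBIC))
im=cv2.imread("pics/side0.png")[165:285,195:315]; cv2.imwrite("pics/sidec.png",cv2.resize(im,None,fx=5,fy=5,interpolation=cv2.INTER_CUBIC))
```

```text
(no output)
```

View pics/topc.png

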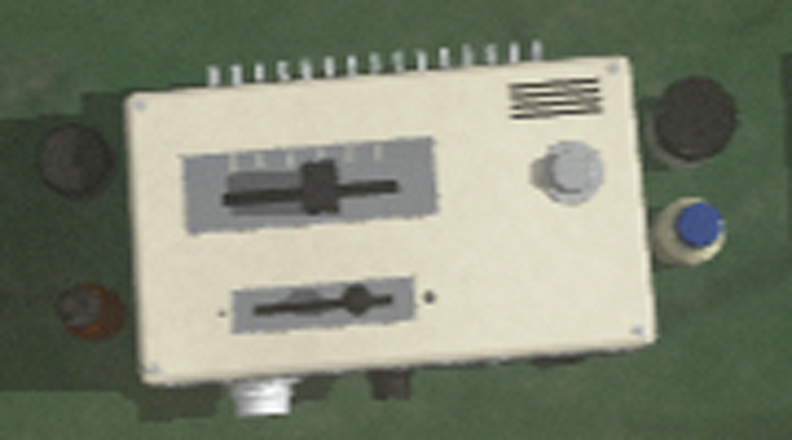

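View pics/sidec.png

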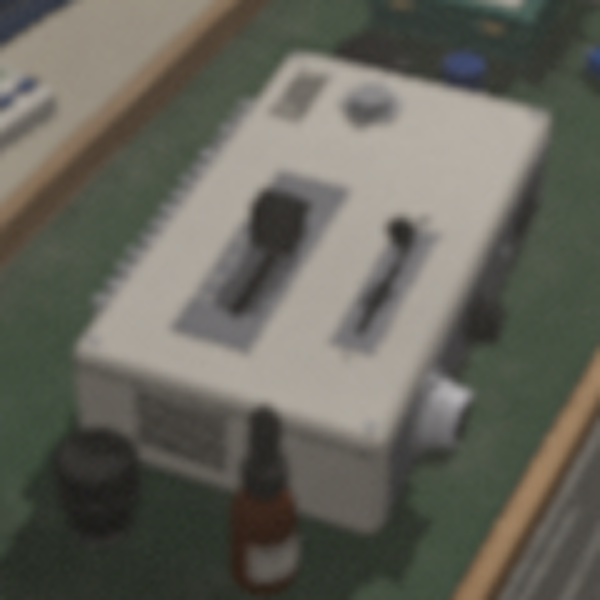

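```bash
cat > h.py <<'E'
import numpy as np, cv2
from scipy.optimize import least_squares
from plant import monitor, snapshot, camera_params, finder
def ray(n,uv,z):
    p=camera_params(n);K=np.array(p['intrinsics']);E=np.array(p['extrinsics'])
    d=E[:3,:3]@np.linalg.solve(K,[uv[0],uv[1],1.]);o=E[:3,3]
    return o+d*(z-o[2])/d[2]
def proj(n,P):
    p=camera_params(n);K=np.array(p['intrinsics']);E=np.array(p['extrinsics'])
    c=E[:3,:3].T@(np.asarray(P)-E[:3,3]);u=K@c;return u[:2]/u[2]
E
python3 - <<'E'
from h import *
f=lambda c:(c[0]/4.4+170-.5+.5/4.4,c[1]/4.4+150-.5+.5/4.4)
g=lambda c:(c[0]/5+195-.4,c[1]/5+165-.4)
loc=np.array([[75,130],[75,-130],[-75,-130],[-75,130]])/1000
for n,fn,cs in (("top",f,[(127,93),(628,57),(655,345),(145,383)]),("side",g,[(78,350),(292,54),(552,112),(388,440)])):
    W=np.array([ray(n,fn(c),.07)[:2] for c in cs])
    def m(q,l): c,s=np.cos(q[2]),np.sin(q[2]); return q[:2]+l@np.array([[c,-s],[s,c]]).T
    r=least_squares(lambda q:(m(q,loc)-W).ravel(),[*W.mean(0),0])
    print(n,r.x.round(4),np.degrees(r.x[2]).round(2),((m(r.x,loc)-W)*1e3).round(1).tolist())
    inv=lambda P:((P-r.x[:2])@np.array([[np.cos(r.x[2]),-np.sin(r.x[2])],[np.sin(r.x[2]),np.cos(r.x[2])]])*1e3).round(1)
    d=dict(top=[("knobtop",(321,178),.1025),("slotL",(222,200),.07),("slotR",(398,186),.07),("button",(576,167),.079),("iris",(358,295),.1)],
     side=[("knobtop",(280,205),.1025),("button",(370,98),.079),("iris",(402,230),.095)])[n]
    for nm,c,z in d: w=ray(n,fn(c),z)[:2]; print(nm,w.round(4),inv(w))
E
```

```text
top [ 0.474  -0.1046  0.0966] 5.54 [[1.1, 2.0], [2.2, -2.3], [-1.4, -2.6], [-2.0, 2.9]]
knobtop [ 0.4892 -0.0717] [18.3 31.2]
slotL [ 0.4812 -0.0203] [15.3 83.2]
slotR [ 0.4903 -0.1089] [15.8 -5.9]
button [ 0.5006 -0.1977] [ 17.5 -95.3]
iris [ 0.4328 -0.0911] [-39.7  17.3]
side [ 0.4736 -0.1032  0.1122] 6.43 [[0.4, 3.0], [2.7, -4.6], [-0.8, -2.2], [-2.3, 3.8]]
knobtop [ 0.484  -0.0674] [14.3 34.4]
button [ 0.4989 -0.1923] [ 15.1 -91.4]
iris [ 0.4299 -0.0867] [-41.6  21.3]
```

```bash
cat >> h.py <<'E'
from scipy.spatial.transform import Rotation as R
def st():
    o=monitor.get_obs(); r=R.from_quat(o['tcp_rot'])
    y=r.as_matrix()[:,1]
    print('t',round(o['time'],3),'p',(np.array(o['ee_pos'])*1e3).round(1),'yawy',np.degrees(np.arctan2(y[1],y[0])).round(2),'tilt',np.degrees(np.arccos(-r.as_matrix()[2,2])).round(2),'F',np.round(o['contact_force'],1),'w',round(o['width'],4))
    return o,r
def togo(P,yaw=None):
    o,r=st(); y=r.as_matrix()[:,1]; a=np.degrees(np.arctan2(y[1],y[0]))
    print('rows mm',(r.as_matrix().T@(np.array(P)-o['ee_pos'])*1e3).round(1), 'twist',None if yaw is None else round(-(yaw-a),1))
# box frame -> world
C=np.array([.474,-.104]);TH=np.radians(5.8)
def box(x,y,z):
    c,s=np.cos(TH),np.sin(TH); return np.array([C[0]+c*x-s*y,C[1]+s*x+c*y,z])
E
python3 -m handwheel '[[[-50,-18,0,-6],[-100,-36,0,-14],[-150,-54,0,-22],[-200,-72,0,-27],[-251,-89,0,-27]]]' -1 20
python3 -c "
from h import *
togo(box(.015,.0,.23),95.8)"
```

```text
time: 1.68
ee_pos: [0.4521, 0.4495, 0.2315]
tcp_rot: [-0.046, 0.999, 0.0, 0.0]
contact_force: [1.5, 0.0, -0.3]
width: 0.0001
t 1.675 p [452.1 449.5 231.5] yawy 95.26 tilt 0.02 F [ 1.5  0.  -0.3] w 0.0001
rows mm [  13.9 -553.     1.3] twist -0.5
```

```bash
python3 -m handwheel '[[[2,-60,0,0],[3,-120,0,0],[5,-180,0,-0.5],[7,-240,0,-0.5],[8,-300,0,-0.5]]]'
python3 -m handwheel '[[[1,-60,0,0],[2,-120,0,0],[4,-180,0,0],[5,-240,0,0],[6,-253,0,0]]]'
python3 - <<'E'
from h import *
o,r=st()
im=snapshot("wrist"); cv2.imwrite("pics/w1.png",im[:,:,::-1])
for t in ("filter_knob","pad_back","pad_fwd","iris_knob","button_top"):
    print(t,[ (round(d['p'],2),np.round(d['uv'])) for d in finder.tip_of("wrist",t)[:2]])
E
```

```text
time: 2.3
ee_pos: [0.47, 0.1493, 0.2316]
tcp_rot: [-0.05, 0.999, 0.0, 0.0]
contact_force: [1.9, -0.1, 0.1]
width: -0.0
time: 2.92
ee_pos: [0.4887, -0.1056, 0.2315]
tcp_rot: [-0.046, 0.999, -0.001, 0.0]
contact_force: [-0.4, 0.8, -0.1]
width: -0.0003
t 2.925 p [ 488.7 -105.6  231.5] yawy 95.32 tilt 0.1 F [-0.4  0.8 -0.1] w -0.0003
filter_knob [(0.78, array([291., 178.]))]
pad_back [(0.89, array([287., 178.]))]
pad_fwd [(0.73, array([302., 179.]))]
iris_knob [(0.5, array([280., 117.]))]
button_top [(0.72, array([175., 174.])), (0.71, array([140., 177.]))]
```

View pics/w1.png

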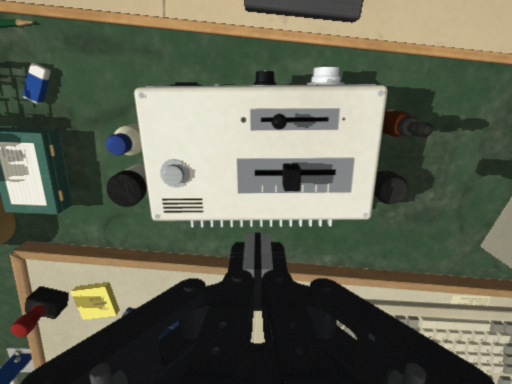

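```bash
cat >> h.py <<'E'
def wray(uv,z,o,r):
    p=camera_params("wrist");K=np.array(p['intrinsics']);T=np.array(p['T_tool_cam'])
    M=r.as_matrix(); c=np.array(o['ee_pos'])+M@T[:3,3]; d=M@T[:3,:3]@np.linalg.solve(K,[uv[0],uv[1],1.])
    return c+d*(z-c[2])/d[2]
def inb(w):
    c,s=np.cos(TH),np.sin(TH); d=np.asarray(w)[:2]-C; return (np.array([c*d[0]+s*d[1],-s*d[0]+c*d[1]])*1e3).round(1)
E
python3 - <<'E'
from h import *
o,r=st()
loc=np.array([[75,130],[75,-130],[-75,-130],[-75,130]])/1000
W=np.array([wray(c,.07,o,r)[:2] for c in [(371,219),(151,219.5),(135.5,88.5),(386.5,85.5)]])
def m(q,l): c,s=np.cos(q[2]),np.sin(q[2]); return q[:2]+l@np.array([[c,-s],[s,c]]).T
q=least_squares(lambda q:(m(q,loc)-W).ravel(),[*W.mean(0),0]).x
print(q.round(4),np.degrees(q[2]),((m(q,loc)-W)*1e3).round(1).tolist())
for nm,c,z in [("button",(175,173),.079),("slotL",(336,172.5),.07),("slotR",(254,172.5),.07),("knobtop",(292.5,170),.1025),("irisslotL",(328,120),.07),("irisslotR",(263,120),.07)]:
    w=wray(c,z,o,r); print(nm,w.round(4),inb(w))
E
```

```text
t 3.225 p [489.2 -99.1 231.3] yawy 95.84 tilt 0.04 F [0.6 0.9 0.1] w 0.0
[ 0.4739 -0.0956  0.1084] 6.210119726065 [[1.8, 2.3], [3.2, -1.6], [-2.6, -5.0], [-2.4, 4.3]]
button [ 0.4973 -0.1855  0.079 ] [ 14.9 -83.4]
slotL [ 0.4815 -0.0118  0.07  ] [16.8 91. ]
slotR [ 0.4907 -0.1015  0.07  ] [16.9  0.8]
knobtop [ 0.4752 -0.0648  0.1025] [ 5.2 38.9]
irisslotL [ 0.4268 -0.0308  0.07  ] [-39.6  77.6]
irisslotR [ 0.4336 -0.0977  0.07  ] [-39.5  10.3]
```

Run:
```python
from h import *
o,r=st()
im=snapshot("wrist"); cv2.imwrite("pics/w2.png",im[:,:,::-1]); cv2.imwrite("pics/w2c.png",cv2.resize(im[70:240,120:400,::-1],None,fx=2.85,fy=2.85,interpolation=cv2.INTER_CUBIC))
st()
```

```text
t 3.225 p [489.2 -99.1 231.3] yawy 95.84 tilt 0.04 F [0.6 0.9 0.1] w 0.0
t 3.275 p [489.2 -99.3 231.3] yawy 95.85 tilt 0.03 F [ 0.2  0.2 -0.2] w 0.0
```

View pics/w2c.png

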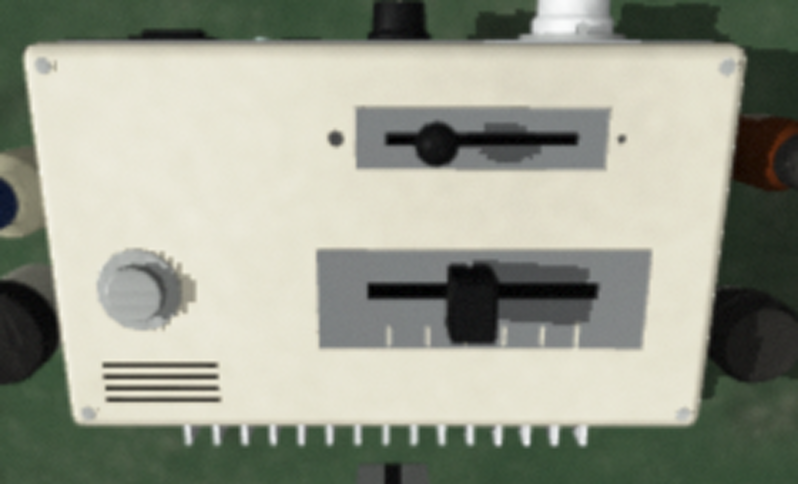

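Run:
```python
from h import *
o,r=st()
f=lambda c:(c[0]/2.85+120-.3,c[1]/2.85+70-.3)
loc=np.array([[75,130],[75,-130],[-75,-130],[-75,130]])/1000
W=np.array([wray(f(c),.07,o,r)[:2] for c in [(697,424),(75,424),(25,43),(745,46)]])
def m(q,l): c,s=np.cos(q[2]),np.sin(q[2]); return q[:2]+l@np.array([[c,-s],[s,c]]).T
q=least_squares(lambda q:(m(q,loc)-W).ravel(),[*W.mean(0),0]).x
print(q.round(4),np.degrees(q[2]),((m(q,loc)-W)*1e3).round(1).tolist())
for nm,c,z in [("button",(135,293),.079),("slotL",(598,291),.07),("slotR",(367,291),.07),("knobtop",(472,304),.1025),("iris",(436,143),.1),("t5",(389,336),.07),("t4",(427,336),.07),("t2",(505,336),.07),("t1",(542,336),.07),("t0",(576,336),.07)]:
    w=wray(f(c),z,o,r); print(nm,w.round(4),inb(w))
```

```text
t 3.275 p [489.2 -99.3 231.3] yawy 95.85 tilt 0.03 F [ 0.2  0.2 -0.2] w 0.0
[ 0.4733 -0.1023  0.1004] 5.753260550400537 [[2.1, 3.3], [2.3, -3.0], [-1.5, -4.1], [-2.9, 3.8]]
button [ 0.4976 -0.1941  0.079 ] [ 14.4 -92. ]
slotL [ 0.4814 -0.0192  0.07  ] [16.  83.6]
slotR [ 0.4905 -0.1078  0.07  ] [16.  -5.4]
knobtop [ 0.4824 -0.0711  0.1025] [11.7 31.9]
iris [ 0.4298 -0.0898  0.1   ] [-42.5  18.6]
t5 [ 0.5079 -0.0975  0.07  ] [34.4  3. ]
t4 [ 0.5064 -0.0827  0.07  ] [34.3 18. ]
t2 [ 0.5032 -0.0522  0.07  ] [34.3 48.6]
t1 [ 0.5018 -0.0377  0.07  ] [34.3 63.1]
t0 [ 0.5004 -0.0244  0.07  ] [34.3 76.5]
```

```bash
sed -i 's/C=np.array.*;TH/C=np.array([.4740,-.1027]);TH/' h.py
python3 -c "
from h import *
togo(box(.015,.0,.077),95.8)"
python3 -m handwheel '[[[0,-2,40,0],[0,-2,80,0],[0,-2,120,0],[0,-2,145,0],[0,-2,154,0]]]'
python3 -m handwheel '[[[0,0,0,0],[0,0,0,0],[0,0,0,0],[0,0,0,0],[0,0,0,0]]]'
python3 - <<'E'
from h import *
o,r=st(); print(inb(o['ee_pos']))
for n in("wrist","side"):
  im=snapshot(n); cv2.imwrite(f"pics/{n}3.png",im[:,:,::-1])
E
```

```text
t 3.275 p [489.2 -99.3 231.3] yawy 95.85 tilt 0.03 F [ 0.2  0.2 -0.2] w 0.0
rows mm [  0.5  -2.  154.3] twist 0.0
time: 3.9
ee_pos: [0.4887, -0.1018, 0.0761]
tcp_rot: [-0.051, 0.999, 0.0, -0.001]
contact_force: [-0.1, -0.2, 0.2]
width: -0.0002
time: 4.53
ee_pos: [0.4893, -0.1032, 0.0776]
tcp_rot: [-0.049, 0.999, -0.0, 0.0]
contact_force: [-1.0, -0.6, -0.1]
width: 0.0002
t 4.525 p [ 489.3 -103.2   77.6] yawy 95.67 tilt 0.03 F [-1.  -0.6 -0.1] w 0.0002
[15.2 -2. ]
```

View pics/wrist3.png

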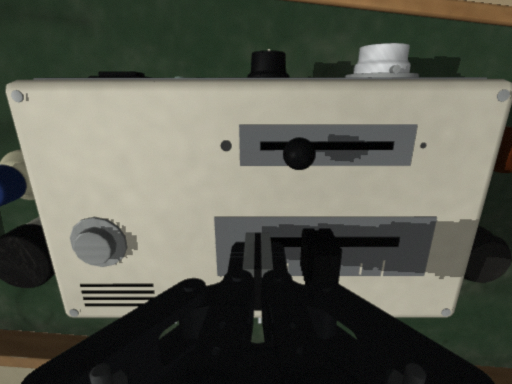

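View pics/side3.png

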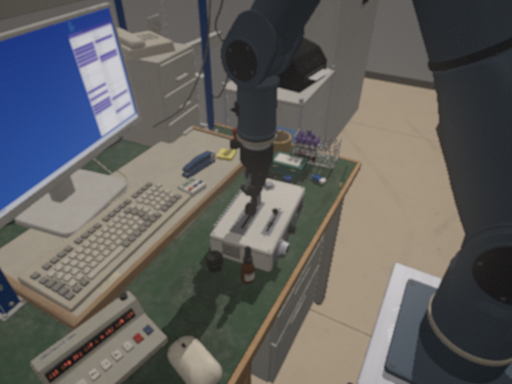

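```bash
python3 -m handwheel '[[[0,2,0,0],[0,4,0,0],[0,6,0,0],[0,8,0,0],[0,10,0,0]]]'
python3 -m handwheel '[[[0,1.5,0,0],[0,3,0,0],[0,4.5,0,0],[0,6,0,0],[0,7.5,0,0]]]'
python3 -m handwheel '[[[0,1.5,0,0],[0,3,0,0],[0,4.5,0,0],[0,6,0,0],[0,7.5,0,0]]]'
python3 - <<'E'
from h import *
o,r=st(); print(inb(o['ee_pos']))
for n in("wrist",):
  im=snapshot(n); cv2.imwrite(f"pics/{n}4.png",im[:,:,::-1])
E
```

```text
time: 5.25
ee_pos: [0.4882, -0.093, 0.0773]
tcp_rot: [-0.05, 0.999, -0.0, -0.0]
contact_force: [-0.1, -0.3, -0.0]
width: 0.0
time: 5.88
ee_pos: [0.4878, -0.0886, 0.0774]
tcp_rot: [-0.048, 0.999, -0.002, 0.0]
contact_force: [1.5, -12.8, -2.8]
width: -0.0
time: 6.5
ee_pos: [0.4867, -0.078, 0.0773]
tcp_rot: [-0.05, 0.999, -0.0, -0.0]
contact_force: [-0.2, -2.9, -0.1]
width: 0.0002
t 6.5 p [486.7 -78.   77.3] yawy 95.7 tilt 0.0 F [-0.2 -2.9 -0.1] w 0.0002
[15.1 23.3]
```

View pics/wrist4.png

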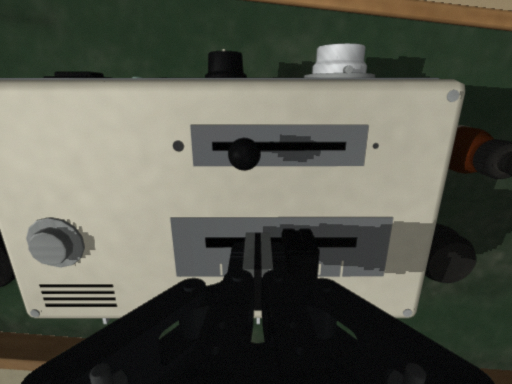

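```bash
python3 -m handwheel '[[[0,1.5,0,0],[0,3,0,0],[0,4.5,0,0],[0,6,0,0],[0,7.5,0,0]]]'
python3 -m handwheel '[[[0,1.5,0,0],[0,3,0,0],[0,4.5,0,0],[0,6,0,0],[0,7.5,0,0]]]'
python3 -m handwheel '[[[0,1.5,0,0],[0,3,0,0],[0,4.5,0,0],[0,6,0,0],[0,7.5,0,0]]]'
python3 - <<'E'
from h import *
o,r=st(); print(inb(o['ee_pos']))
E
```

```text
time: 7.18
ee_pos: [0.4862, -0.0735, 0.0773]
tcp_rot: [-0.048, 0.999, -0.001, 0.0]
contact_force: [0.9, -12.9, -2.3]
width: -0.0001
time: 7.8
ee_pos: [0.4852, -0.0631, 0.0773]
tcp_rot: [-0.05, 0.999, 0.0, -0.0]
contact_force: [0.9, -1.8, -0.3]
width: 0.0004
time: 8.43
ee_pos: [0.4847, -0.0584, 0.0774]
tcp_rot: [-0.048, 0.999, -0.001, 0.0]
contact_force: [1.0, -12.5, -1.4]
width: 0.0001
t 8.425 p [484.7 -58.4  77.4] yawy 95.53 tilt 0.15 F [  1.  -12.5  -1.4] w 0.0001
[15.1 43. ]
```

```bash
python3 -m handwheel '[[[0,1.5,0,0],[0,3,0,0],[0,4.5,0,0],[0,6,0,0],[0,7,0,0]]]'
python3 -m handwheel '[[[0,1,0,0],[0,2,0,0],[0,3,0,0],[0,4,0,0],[0,4,0,0]]]'
python3 - <<'E'
from h import *
o,r=st(); print(inb(o['ee_pos']))
im=snapshot("wrist"); cv2.imwrite(f"pics/w5.png",im[:,:,::-1])
E
```

```text
time: 9.05
ee_pos: [0.4838, -0.0488, 0.0773]
tcp_rot: [-0.05, 0.999, -0.0, 0.0]
contact_force: [0.4, -4.1, -0.5]
width: 0.0
time: 9.68
ee_pos: [0.4838, -0.0486, 0.0774]
tcp_rot: [-0.048, 0.999, -0.002, 0.0]
contact_force: [2.3, -16.3, -3.2]
width: -0.0001
t 9.675 p [483.8 -48.6  77.4] yawy 95.48 tilt 0.22 F [  2.3 -16.3  -3.2] w -0.0001
[15.2 52.9]
```

View pics/w5.png

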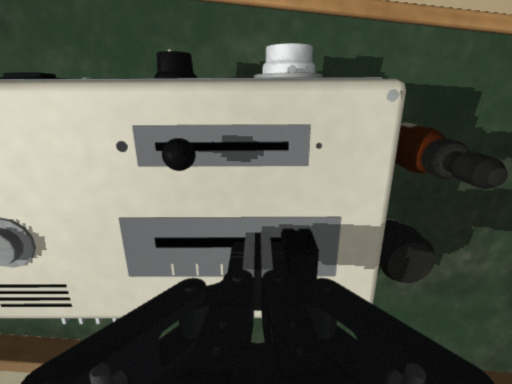

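```bash
python3 -m handwheel '[[[0,-8,0,0],[0,-14,0,0],[0,-14,-15,0],[0,-14,-50,0],[0,-14,-50,0]]]'
python3 - <<'E'
from h import *
o,r=st(); print(inb(o['ee_pos']))
im=snapshot("wrist"); cv2.imwrite(f"pics/w6.png",im[:,:,::-1])
togo(box(.015,.111,.127),95.8)
E
```

```text
time: 10.35
ee_pos: [0.4862, -0.0586, 0.1292]
tcp_rot: [-0.05, 0.999, 0.0, 0.002]
contact_force: [0.3, -0.1, -0.7]
width: 0.0
t 10.35 p [486.2 -58.6 129.2] yawy 95.7 tilt 0.23 F [ 0.3 -0.1 -0.7] w 0.0
[16.6 42.6]
t 10.4 p [485.5 -58.5 128.1] yawy 95.71 tilt 0.13 F [-0.6  0.9 -0.3] w -0.0001
rows mm [ 1.  68.2  1.1] twist -0.1
```

View pics/w6.png

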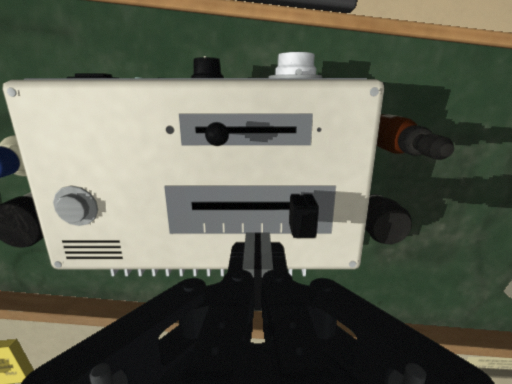

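```bash
python3 -m handwheel '[[[0,30,0,0],[0.5,55,0,0],[1,68,0,0],[1,68,0,0],[1,68,0,0]]]'
python3 - <<'E'
from h import *
o,r=st(); print(inb(o['ee_pos']))
im=snapshot("wrist"); cv2.imwrite(f"pics/w7.png",im[:,:,::-1])
togo(box(.015,.110,.077),95.8)
E
```

```text
time: 11.02
ee_pos: [0.4771, 0.0078, 0.1271]
tcp_rot: [-0.049, 0.999, -0.0, -0.0]
contact_force: [0.4, -0.0, 0.4]
width: -0.0002
t 11.025 p [477.1   7.8 127.1] yawy 95.63 tilt 0.04 F [ 0.4 -0.   0.4] w -0.0002
[ 14.2 109.6]
t 11.075 p [477.1   7.7 127.2] yawy 95.61 tilt 0.03 F [ 0.8  0.4 -0.6] w 0.0
rows mm [-0.8  0.5 50.2] twist -0.2
```

View pics/w7.png

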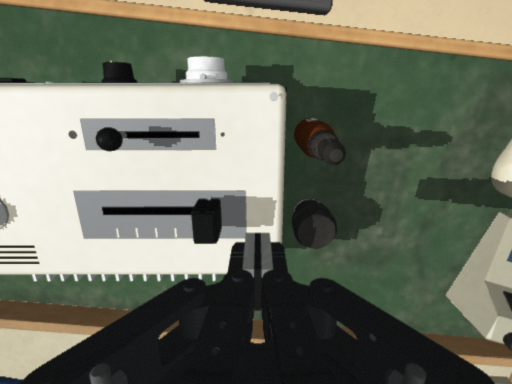

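```bash
python3 -m handwheel '[[[0,0,20,0],[0,0,40,0],[-0.5,0,50,0],[-0.5,0,50,0],[-0.5,0,50,0]]]'
python3 -m handwheel '[[[0,-2,0,0],[0,-4,0,0],[0,-6,0,0],[0,-8,0,0],[0,-9,0,0]]]'
python3 -m handwheel '[[[0,-1,0,0],[0,-2,0,0],[0,-3,0,0],[0,-4,0,0],[0,-5,0,0]]]'
python3 -m handwheel '[[[0,-1,0,0],[0,-2,0,0],[0,-3,0,0],[0,-4,0,0],[0,-5,0,0]]]'
python3 - <<'E'
from h import *
o,r=st(); print(inb(o['ee_pos']))
E
```

```text
time: 11.7
ee_pos: [0.4779, 0.0086, 0.0778]
tcp_rot: [-0.049, 0.999, -0.0, 0.0]
contact_force: [-0.1, -0.4, -0.6]
width: -0.0001
time: 12.32
ee_pos: [0.4785, -0.0004, 0.0773]
tcp_rot: [-0.049, 0.999, -0.0, -0.0]
contact_force: [-0.2, 0.5, -0.7]
width: 0.0001
time: 12.95
ee_pos: [0.479, -0.0052, 0.0773]
tcp_rot: [-0.05, 0.999, -0.0, -0.0]
contact_force: [-0.3, 0.4, -0.3]
width: -0.0001
time: 13.58
ee_pos: [0.4792, -0.0076, 0.0773]
tcp_rot: [-0.051, 0.999, 0.001, -0.0]
contact_force: [-2.7, 10.9, 2.5]
width: 0.0
t 13.575 p [479.2  -7.6  77.3] yawy 95.83 tilt 0.14 F [-2.7 10.9  2.5] w 0.0
[14.7 94. ]
```

```bash
python3 -m handwheel '[[[0,-1,0,0],[0,-2,0,0],[0,-3,0,0],[0,-4,0,0],[0,-5,0,0]]]'
python3 -m handwheel '[[[0,-1,0,0],[0,-2,0,0],[0,-3,0,0],[0,-4,0,0],[0,-4,0,0]]]'
python3 - <<'E'
from h import *
o,r=st(); print(inb(o['ee_pos']))
im=snapshot("wrist"); cv2.imwrite(f"pics/w8.png",im[:,:,::-1])
E
```

```text
time: 14.2
ee_pos: [0.48, -0.0156, 0.0773]
tcp_rot: [-0.049, 0.999, -0.0, 0.0]
contact_force: [1.0, 0.1, -0.8]
width: -0.0001
time: 14.82
ee_pos: [0.4804, -0.019, 0.0773]
tcp_rot: [-0.05, 0.999, 0.0, 0.0]
contact_force: [-0.3, -0.6, -0.5]
width: 0.0003
t 14.825 p [480.4 -19.   77.3] yawy 95.68 tilt 0.0 F [-0.3 -0.6 -0.5] w 0.0003
[14.8 82.6]
```

View pics/w8.png

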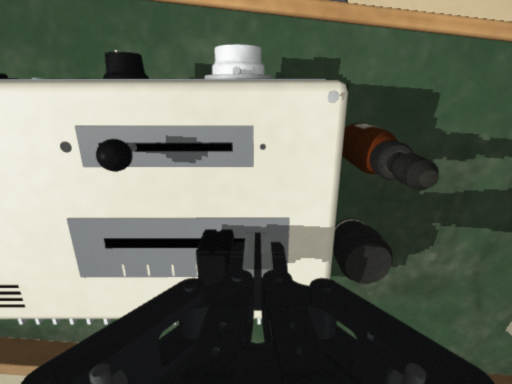

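```bash
for i in 1; do python3 -m handwheel '[[[0,-1,0,0],[0,-2,0,0],[0,-3,0,0],[0,-4,0,0],[0,-5,0,0]]]'; done
python3 -m handwheel '[[[0,-1,0,0],[0,-2,0,0],[0,-3,0,0],[0,-4,0,0],[0,-5,0,0]]]'
python3 - <<'E'
from h import *
o,r=st(); print(inb(o['ee_pos']))
E
```

```text
time: 15.5
ee_pos: [0.4805, -0.0217, 0.0773]
tcp_rot: [-0.051, 0.999, 0.001, -0.0]
contact_force: [-0.8, 10.5, 2.4]
width: 0.0
time: 16.12
ee_pos: [0.4814, -0.0296, 0.0773]
tcp_rot: [-0.049, 0.999, -0.0, 0.0]
contact_force: [-0.8, 0.4, -0.0]
width: 0.0002
t 16.125 p [481.4 -29.6  77.3] yawy 95.65 tilt 0.03 F [-0.8  0.4 -0. ] w 0.0002
[14.8 72. ]
```

```bash
python3 -m handwheel '[[[0,-1.5,0,0],[0,-3,0,0],[0,-4.5,0,0],[0,-6,0,0],[0,-7,0,0]]]'
python3 -m handwheel '[[[0,-1,0,0],[0,-2,0,0],[0,-3,0,0],[0,-4,0,0],[0,-5,0,0]]]'
python3 - <<'E'
from h import *
o,r=st(); print(inb(o['ee_pos']))
im=snapshot("wrist"); cv2.imwrite(f"pics/w9.png",im[:,:,::-1])
E
```

```text
time: 16.75
ee_pos: [0.4819, -0.0347, 0.0773]
tcp_rot: [-0.05, 0.999, 0.001, -0.0]
contact_force: [-1.5, 8.3, 3.0]
width: -0.0003
time: 17.38
ee_pos: [0.4823, -0.0385, 0.0773]
tcp_rot: [-0.051, 0.999, 0.001, -0.0]
contact_force: [-1.5, 11.3, 2.9]
width: -0.0005
t 17.375 p [482.3 -38.5  77.3] yawy 95.82 tilt 0.14 F [-1.5 11.3  2.9] w -0.0005
[14.7 63. ]
```

View pics/w9.png

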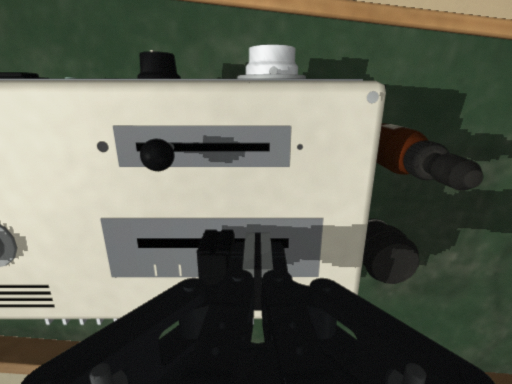

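Still loaded, about to snap; a couple of millimetres more.

```bash
python3 -m handwheel '[[[0,-0.5,0,0],[0,-1,0,0],[0,-1.5,0,0],[0,-2,0,0],[0,-2,0,0]]]'
python3 -c "
from h import *
o,r=st(); print(inb(o['ee_pos']))"
```

```text
time: 18.05
ee_pos: [0.4828, -0.0434, 0.0773]
tcp_rot: [-0.049, 0.999, -0.0, 0.0]
contact_force: [-0.1, -0.3, 0.5]
width: -0.0004
t 18.05 p [482.8 -43.4  77.3] yawy 95.64 tilt 0.02 F [-0.1 -0.3  0.5] w -0.0004
[14.7 58.1]
```

Snapped. Back off, rise and look.

```bash
python3 -m handwheel '[[[0,5,0,0],[0,10,0,0],[0,10,-30,0],[0,10,-70,0],[0,10,-100,0]]]'
python3 -m handwheel '[[[0,-25,0,0],[0,-50,0,0],[0,-50,0,0],[0,-50,0,0],[0,-50,0,0]]]'
python3 - <<'E'
from h import *
o,r=st(); print(inb(o['ee_pos']))
im=snapshot("wrist"); cv2.imwrite("pics/w10.png",im[:,:,::-1]); cv2.imwrite("pics/w10c.png",cv2.resize(im[70:270,120:400,::-1],None,fx=2.85,fy=2.85,interpolation=cv2.INTER_CUBIC))
E
```

```text
time: 18.68
ee_pos: [0.4819, -0.0325, 0.1788]
tcp_rot: [-0.05, 0.999, 0.0, 0.0]
contact_force: [0.4, 1.3, 0.3]
width: -0.0
time: 19.3
ee_pos: [0.4866, -0.0817, 0.1772]
tcp_rot: [-0.05, 0.999, 0.0, -0.0]
contact_force: [0.6, -1.0, 0.6]
width: 0.0001
t 19.3 p [486.6 -81.7 177.2] yawy 95.76 tilt 0.03 F [ 0.6 -1.   0.6] w 0.0001
[14.7 19.6]
```

View pics/w10c.png

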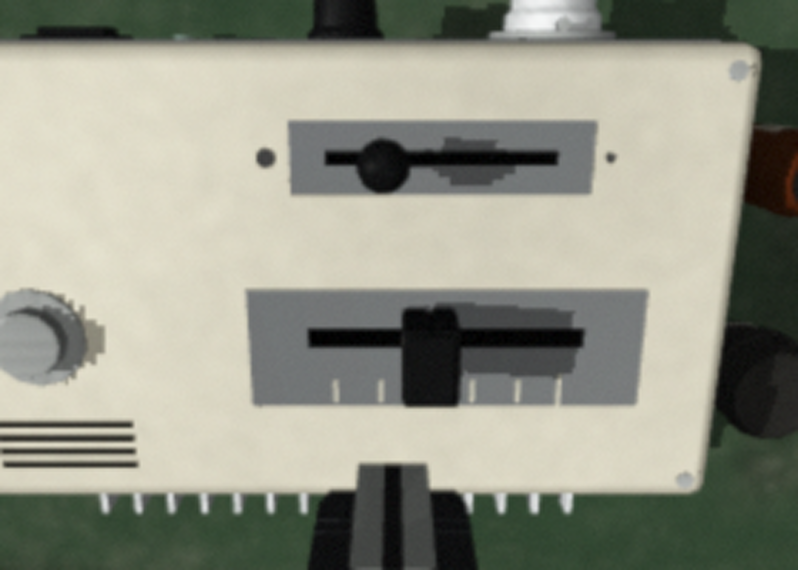

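```bash
python3 -c "
from h import *
togo(box(.0148,-.0945,.177),95.8)"
python3 -m handwheel '[[[0,-40,0,0],[0,-80,0,0],[0,-114,0,0],[0,-114,0,0],[0,-114,0,0]]]'
python3 - <<'E'
from h import *
o,r=st(); print(inb(o['ee_pos']))
im=snapshot("wrist"); cv2.imwrite("pics/w11.png",im[:,:,::-1])
st()
togo(box(.0148,-.0945,.090),95.8)
E
```

```text
t 19.35 p [486.7 -81.8 177.2] yawy 95.76 tilt 0.02 F [ 1.  -0.8  0.2] w 0.0003
rows mm [  -0.2 -114.     0.2] twist -0.0
time: 19.98
ee_pos: [0.498, -0.1952, 0.1771]
tcp_rot: [-0.05, 0.999, 0.0, -0.0]
contact_force: [-0.1, 0.3, 0.9]
width: -0.0003
t 19.975 p [ 498.  -195.2  177.1] yawy 95.72 tilt 0.05 F [-0.1  0.3  0.9] w -0.0003
[ 14.5 -94.4]
t 20.025 p [ 498.  -194.8  177.2] yawy 95.77 tilt 0.05 F [0.2 0.4 0.5] w 0.0003
t 20.025 p [ 498.  -194.8  177.2] yawy 95.77 tilt 0.05 F [0.2 0.4 0.5] w 0.0003
rows mm [-0.2 -0.5 87.2] twist -0.0
```

View pics/w11.png

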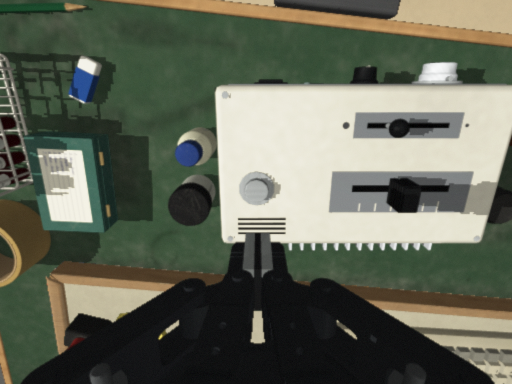

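Button at about (256,187), directly in line with the fingertips (column 258). Descend.

```bash
python3 -m handwheel '[[[0,0,30,0],[0,0,60,0],[0,0,80,0],[0,0,90,0],[0,0,90,0]]]'
python3 - <<'E'
from h import *
o,r=st(); print(inb(o['ee_pos']))
im=snapshot("wrist"); cv2.imwrite("pics/w12.png",im[:,:,::-1])
E
```

```text
time: 20.65
ee_pos: [0.4979, -0.1954, 0.0871]
tcp_rot: [-0.05, 0.999, 0.0, -0.0]
contact_force: [-0.7, -0.2, 0.3]
width: -0.0001
t 20.65 p [ 497.9 -195.4   87.1] yawy 95.74 tilt 0.05 F [-0.7 -0.2  0.3] w -0.0001
[ 14.4 -94.6]
```

View pics/w12.png

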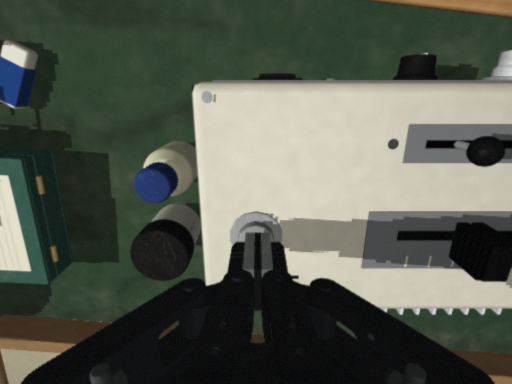

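```bash
python3 -m handwheel '[[[0,0,2,0],[0,0,4,0],[0,0,6,0],[0,0,8,0],[0,0,9,0]]]'
python3 -m handwheel '[[[0,0,1,0],[0,0,2,0],[0,0,3,0],[0,0,4,0],[0,0,4.5,0]]]'
```

```text
time: 21.32
ee_pos: [0.498, -0.1962, 0.0782]
tcp_rot: [-0.05, 0.999, 0.0, -0.0]
contact_force: [-0.5, -0.3, 0.8]
width: 0.0002
time: 21.95
ee_pos: [0.498, -0.1963, 0.074]
tcp_rot: [-0.05, 0.999, -0.0, 0.0]
contact_force: [-2.2, 0.9, 11.8]
width: 0.0
```

```bash
python3 -m handwheel '[[[0,0,1,0],[0,0,2,0],[0,0,3,0],[0,0,3,0],[0,0,3,0]]]'
python3 - <<'E'
from h import *
st(); im=snapshot("wrist"); cv2.imwrite("pics/w13.png",im[:,:,::-1])
E
```

```text
time: 22.58
ee_pos: [0.4981, -0.1963, 0.0735]
tcp_rot: [-0.049, 0.999, -0.0, 0.001]
contact_force: [-10.3, 3.7, 39.5]
width: 0.0001
t 22.575 p [ 498.1 -196.3   73.5] yawy 95.66 tilt 0.11 F [-10.3   3.7  39.5] w 0.0001
```

Firmly bottomed (39.5 N, no more travel). Release and rise.

```bash
python3 -m handwheel '[[[0,0,-5,0],[0,0,-15,0],[0,0,-40,0],[0,0,-80,0],[0,0,-120,0]]]'
python3 -m handwheel '[[[0,50,0,0],[0,100,0,0],[0,100,0,0],[0,100,0,0],[0,100,0,0]]]'
python3 - <<'E'
from h import *
o,r=st(); print(inb(o['ee_pos']))
for n in("wrist","top"):
  im=snapshot(n); cv2.imwrite(f"pics/{n}14.png",im[:,:,::-1])
  if n=="wrist": cv2.imwrite("pics/w14c.png",cv2.resize(im[70:270,110:390,::-1],None,fx=2.85,fy=2.85,interpolation=cv2.INTER_CUBIC))
E
```

```text
time: 23.25
ee_pos: [0.4977, -0.196, 0.1919]
tcp_rot: [-0.05, 0.999, 0.0, -0.0]
contact_force: [0.5, -0.3, -0.4]
width: 0.0004
time: 23.88
ee_pos: [0.4881, -0.098, 0.1908]
tcp_rot: [-0.049, 0.999, -0.0, -0.0]
contact_force: [-0.2, 0.5, -0.3]
width: 0.0003
t 23.875 p [488.1 -98.  190.8] yawy 95.57 tilt 0.03 F [-0.2  0.5 -0.3] w 0.0003
[14.5  3.2]
```

View pics/w14c.png

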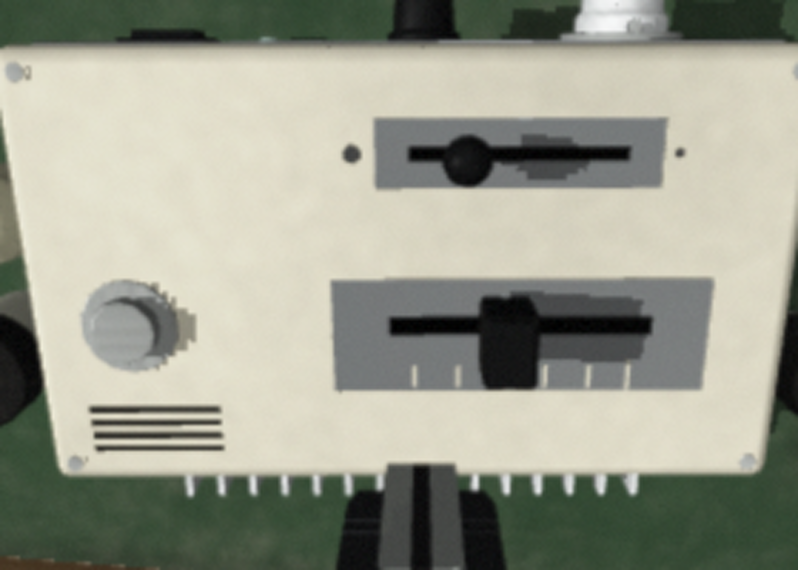

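View pics/wrist14.png

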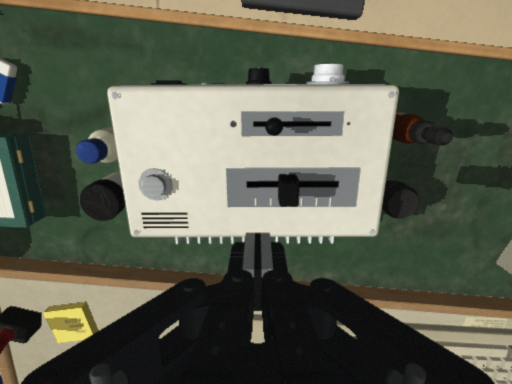

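The knob at (288,190) hides the third tick. The button at (155,184) is up with its shadow as before, and the iris and loose things have not moved.

```bash
python3 -c "
from plant import ticket
print(ticket.job_done())"
```

```text
the job is handed in; nothing more can be done
None
```

The job is done and handed in at about 24 s; no verdict was reported.

- **Filter lever:** I kept the gripper shut and used only the fingertips. It started in the third click. I pushed it to its stop, where it held against 16 N with no further travel. Pushing back, I counted three snaps: the force was about 11 N before each one and dropped to zero after it.
- **Lamp button:** I pressed it straight down until it bottomed, at about 39 N (spring about 5 N), and then let it come up.
- **Last checks:** In the final wrist picture the knob covers the third tick, and the button looks up. The iris lever and the four loose things by the box ends look unmoved. The eraser shows only partly at the picture's edge, but the arm never went near it. The fingers are clear, with no contact force.
- **Disagreements:** My first wrist measurement was about 6 mm off because the arm was still settling. I repeated it with the arm still, and it then matched the slot ticks to within about 1.5 mm.

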